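# Slide the short fruit tin along the guard rail into its corner

### The arm

A 6-joint arm with a two-finger parallel gripper is mounted at the origin on a cart in front of the work surface, level with it; the furniture and walls round the work are solid. World frame = base frame: x ahead of the robot, y to its left, z up, the work surface at z = 0. Lengths are in mm, angles in rad, forces in N, time in s.
With the tool pointing down it reaches from about 350 to 975 mm from the base axis. Payload 7.1 kg.
Tool frame: the origin (TCP) lies at the centre of the arm's flange, where the gripper is bolted on; the fingertips stand 182 mm ahead of it and the grasp point (between the pads) lies 163 mm ahead of it; z points along the fingers, y is the line along which they close (so a half turn about z gives the same grasp; the last joint's range is limited). The gripper opens to 88 mm and grips with 3 to 60 N. Pads are 20 mm wide; open, the fingers measure 115 mm over their backs; the gripper's body (75 mm by 178 mm) begins 61 mm behind the grasp point.
Start: joints at [-1.223, 0.423, 1.63, -0, 1.089, -0.019], TCP at [224.161, -583.402, 404.675] pointing down, gripper open.
Joint ranges: [-3, 3], [-0.9, 2.11], [0.09, 2.58], [-1.31, 4.45], [0.11, 2.69], [-2.54, 2.54]. Speed limits (rad/s): [2.39, 2.39, 3.01, 3.14, 3.14, 3.14].

### API

Orientations are given as a rotation vector (axis times angle).
In Python, from workcell import readout, get_image, ctrl gives the robot as it stands.
- The arm moves only by the tool step_arm, never from a script. Its argument "targets" is a list that holds one entry, the list of rows, each a list of 7 numbers: the shift along the world's x, y, z as a fraction of full scale, then the turn, a rotation vector about the world's x, y, z as a fraction of full scale, then the opening, from 0 (shut) to 1 (fully open). In form: [[[dx, dy, dz, wx, wy, wz, claw], ...]]. A call has exactly 5 rows; each row shifts and turns the commanded pose from where the row before left it; what a row does not reach is not made up. Full scale, the value 1, is 0.05 m for a shift and 4 degrees for a turn. A row lasts 1/8 s, in which the tool goes at most 62.5 mm and 10.7 degrees, less where a joint would pass 70% of its speed; a pose out of reach is approached as far as the arm can. A call with a number of a shift or a turn outside -1 to 1 is refused whole. A call with a gripper value outside its range is refused whole. The fingers move at their own pace and stop on an object; the grip force is fixed at half the most. Time passes only in rows, so rows that do not move let the fingers close, or fill a call up. It gives the time, the measured TCP pose, the force, the opening and the grip force at its end, in the units of the state.
- readout.get_obs(): the state, without advancing time (a new reading comes with each control period).
- get_image(name): name is "scene" or "top" or "wrist"; returns a dict with "pixels" (480x640x3 uint8, red, green, blue), "intrinsics" (3x3 intrinsics, pixels), "k1" (the pictures are not rectified: a ray, as slopes to the right and down, at radius r is drawn at 1 + k1 r^2 times it, then the intrinsics apply), "extrinsics" (4x4, takes a point from world to camera coordinates). Camera axes: x right, y down, z forward; pixel columns grow to the right and rows downward; lengths in mm; the calibration is good to about 2 mm. A picture is of the moment at which its call begins. There is no depth.
- ctrl.close_job(): hands the job in; it is judged then, once.
The state is a dict: "t": time; "qpos": joint angles; "qvel": joint speeds; "joint_torque": joint torques, N m; "ee_pos": TCP position; "orientation": TCP orientation; "ft_force": force on the tool from outside, world axes, zero at the start; "moment": the same for the moment, N m; "width": finger opening in mm; "grasp_force": force on a finger pad.
Only numpy, scipy, OpenCV 4.12 (cv2) and the standard library are available. Lean on these libraries where they do the work, as an engineer would, in place of code of your own. Each camera call takes 0.05 s, during which the arm holds its last target. There are 200 camera calls.

### The job

Make room in the middle of the pizza bench: push the short fruit tin along the straight back wall of the guard rail, away from the wooden salt cellar, until it stands snug in the corner against the blue end stop on its own side. Keep it standing on the bench and close along the wall all the way, do not lift it, and leave the salt cellar and the tall tomato tin where they are.

Things in the scene. Friction and masses are not known exactly. Their poses are not given: they have to be found in the camera images.
- guard_rail: Fixed guard rail: straight metal wall 45 mm high, 608 mm long, a blue stop at each end. Origin at bench height, middle of the wall's front face. x points through the wall, away from the robot (wall at x = 0 to 14 mm); y along the wall, to the left; z up. The stops, as high, stick out to x = -100 mm; inner faces at y = +290 and -290 mm. Turned up to 12 degrees.
- fruit_tin_center (a point): Centre (29 mm up) of the short fruit tin: upright cylinder 75 mm across (radius 37.7), 58 mm high, 0.2 to 0.35 kg, pale label with orange fruit, metal lid. Stands loose 9 to 16 mm off the wall, in its left or right half, 85 mm or more clear of the salt cellar. Snug in the corner, this point is at rail x = -37.7, y = +252.3 or -252.3 mm.
- salt_box_center (a point): Centre (30 mm above its base) of the round wooden salt cellar, 85 mm across, 62 mm high, standing loose by the wall in the other half of the rail. Not to be moved.
- tomato_tin_center (a point): Centre (55 mm above its base) of the tall tomato tin, 75 mm across, 110 mm high, red tomatoes on a pale label, standing loose on the bench nearer the robot. A bystander, not to be moved.
There are look-alikes about, which are no part of the job. What is shaped like the part that bears fruit_tin_center but pink or purple is not meant.

How it is judged:
By the outcome, as a careful person would: the job done as asked, in the order asked, and still so for the second after the job is handed in, with the robot touching nothing.
It also fails if it takes over 35 s, if anything falls off the work surface, if the arm or the gripper's body presses on something with over 40 N, if the wrist force passes 120 N, or if a joint passes its speed limit or range.

## Working session

There is one attempt and no reset: what is moved stays moved. The work goes in short steps, Python scripts to look and compute and a tool call to move; the robot and the scene stay as the last step left them, time stands still between calls to the robot, and variables do not carry over. Pictures are saved under pics/ and viewed, at most 10 in all, crops included, and the job is handed in when it is done.

Besides the shell and the picture viewer there is one more tool, called after "Emit:" as a command line: name --argument value ..., lists and objects as JSON in quotes. step_arm: Moves the arm, as the interface text tells. Shift numbers are shares of 0.05 m and turn numbers shares of 4 degrees, none past 1 either way. Its arguments: {"type":"object","properties":{"targets":{"type":"array"}},"required":["targets"]}

```bash
mkdir -p pics
cat > h.py <<'E'
import numpy as np, cv2
from workcell import readout, get_image, ctrl
def snap(n,f):
    d=get_image(n); cv2.imwrite('pics/'+f,d['pixels'][:,:,::-1]); np.save('pics/'+f+'.npy',d,allow_pickle=True); return d
def load(f): return np.load('pics/'+f+'.npy',allow_pickle=True).item()
def ray(d,uv):
    K=np.array(d['intrinsics'],float);k=d['k1']
    p=cv2.undistortPoints(np.array(uv,float).reshape(-1,1,2),K,np.array([k,0,0,0,0.]))[:,0]
    E=np.array(d['extrinsics']);R=E[:3,:3];c=-R.T@E[:3,3]
    return c,np.c_[p,np.ones(len(p))]@R
def onz(d,uv,z):
    c,r=ray(d,uv); return c+r*((z-c[2])/r[:,2])[:,None]
def proj(d,P):
    E=np.array(d['extrinsics']);q=np.atleast_2d(P)@E[:3,:3].T+E[:3,3];s=q[:,:2]/q[:,2:]
    s=s*(1+d['k1']*(s**2).sum(1,keepdims=True));K=np.array(d['intrinsics']);return s*[K[0,0],K[1,1]]+K[:2,2]
E
python3 - <<'E'
from h import *
a=snap('top','top1.png');b=snap('scene','scene1.png')
for d in(a,b):print(np.round(d['intrinsics'],1).tolist(),d['k1'],np.round(ray(d,[[320,240]])[0]))
print(readout.get_obs())
E
```

```text
[[445.7, 0.0, 318.1], [0.0, 445.7, 236.3], [0.0, 0.0, 1.0]] -0.07647920414568116 [ 408.   13. 1009.]
[[549.4, 0.0, 321.6], [0.0, 549.4, 244.7], [0.0, 0.0, 1.0]] -0.11042859409276547 [-193.  541. 1006.]
{'t': 0.1, 'qpos': array([-1.22302102e+00,  4.23756350e-01,  1.63058955e+00, -2.71974653e-05,
        1.08864238e+00, -1.90298803e-02]), 'qvel': array([-0.00022601, -0.00160388, -0.00185978,  0.00037149, -0.00064407,
       -0.00154557]), 'joint_torque': array([-2.25916547e-04, -5.45615637e+01, -2.74323857e+01,  6.44747377e-02,
        1.87697721e-02, -4.97717579e-06]), 'ee_pos': array([ 224.06516209, -583.18665849,  403.99374989]), 'orientation': array([-3.08755099e+00, -5.72720688e-01,  3.95879626e-04]), 'ft_force': array([-0.28199806, -0.73751716,  0.09812466]), 'moment': array([ 0.07177166, -0.02891052, -0.02104961]), 'grasp_force': 0.0, 'width': 87.7082014848213}
```

View pics/top1.png

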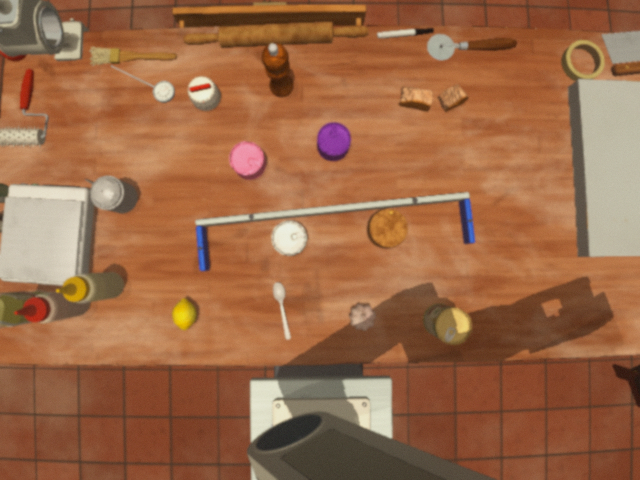

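View pics/scene1.png

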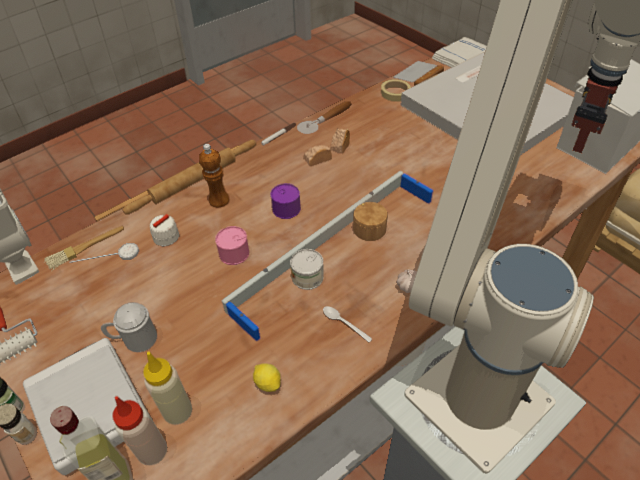

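Top view: the fruit tin is the pale one by the wall at (290,238), in the left half. The salt cellar is at (388,229), the blue stops at (202,248) and (468,220), and the tall tin at (453,325). Look-alikes are pink (248,159), purple (334,141) and the white jar with a red mark (203,93). By the description I choose (290,238). Next I'll check it in a crop and measure.

Run:
```python
from h import *
d=load('top1.png');b=load('scene1.png')
im=np.ascontiguousarray(d['pixels'][:,:,::-1]);hsv=cv2.cvtColor(im,cv2.COLOR_BGR2HSV)
m=cv2.inRange(hsv,(105,130,60),(125,255,255))
cs=[c for c in cv2.findContours(m,0,1)[0] if cv2.contourArea(c)>200]
for c in cs:
    r=cv2.minAreaRect(c);print('blue',np.round(r[0]),np.round(onz(d,cv2.boxPoints(r),45)).tolist())
# wall top: pale gray pixels along the wall
w=cv2.inRange(hsv,(0,0,120),(180,70,255)); w[:190]=0;w[228:]=0;w[:,:205]=0;w[:,465:]=0
pts=[]
for u in range(215,460,5):
    v=np.where(w[:int(222-(u-200)*0.1)+9,u])[0]
    if len(v) and len(v)<12: pts.append((u,v.min(),v.max()+1))
pts=np.array(pts);
for k in(1,2):
    P=onz(d,pts[:,[0,k]],45);f=np.polyfit(P[:,1],P[:,0],1)
    r=P[:,0]-np.polyval(f,P[:,1]);g=abs(r)<3;f=np.polyfit(P[g,1],P[g,0],1);print('wall',f,g.sum(),len(g),np.degrees(np.arctan(f[0])))
t=cv2.inRange(hsv,(0,0,150),(180,75,255));t[:219]=0;t[262:]=0;t[:,:265]=0;t[:,:][:,315:]=0
c=max(cv2.findContours(t,0,1)[0],key=cv2.contourArea);print('tin',cv2.minEnclosingCircle(c),onz(d,[cv2.minEnclosingCircle(c)[0]],58))
print('salt,tom',onz(d,[[388,228]],62),onz(d,[[454,325]],110))
x=cv2.resize(im[180:280,190:350],None,fx=4,fy=4,interpolation=2);y=cv2.resize(np.ascontiguousarray(b['pixels'][220:320,240:400,::-1]),None,fx=2.5,fy=2.5,interpolation=2)
o=np.zeros((600,640,3),np.uint8);o[:350]=x[:350];o[350:,:400]=y;cv2.imwrite('pics/crop1.png',o)
```

```text
wall [-8.98475958e-02  5.29458196e+02] 47 48 -5.134102485830858
wall [-9.04001716e-02  5.15059207e+02] 46 48 -5.165507662757787
tin ((288.84674072265625, 237.55548095703125), 17.65605926513672) [[463.53082546  65.10863181  58.        ]]
salt,tom [[ 481.24567426 -147.20242705   62.        ]] [[ 279.16007687 -269.78859654  110.        ]]
```

View pics/crop1.png

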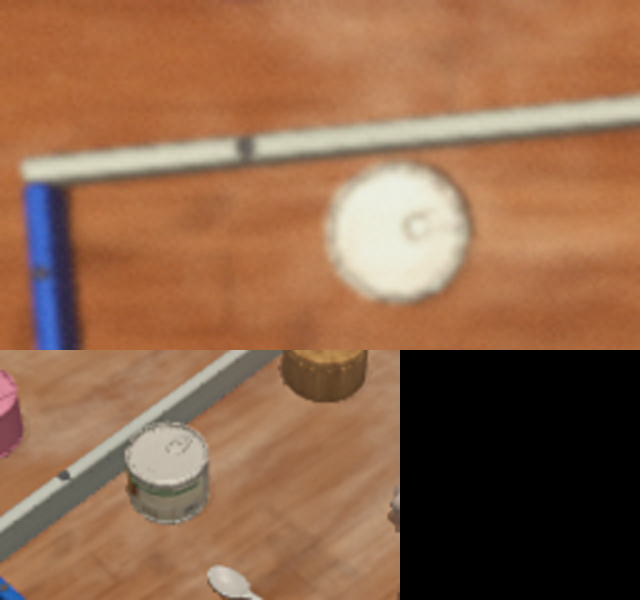

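The crop shows a plain metal-lid tin with a ring pull and a pale label, close to the wall, so this is the fruit tin. Next I'll measure the left end of the rail and the tin in the second view.

Run:
```python
from h import *
d=load('top1.png');b=load('scene1.png')
th=np.arctan(.0901);ex=np.array([np.cos(th),np.sin(th),0]);ey=np.array([-np.sin(th),np.cos(th),0])
def blue(d,lo):
    hsv=cv2.cvtColor(np.ascontiguousarray(d['pixels']),cv2.COLOR_RGB2HSV)
    m=cv2.inRange(hsv,lo,(130,255,255));return m,sorted([c for c in cv2.findContours(m,0,1)[0] if cv2.contourArea(c)>60],key=lambda c:-cv2.contourArea(c))[:3]
m,cs=blue(d,(105,130,100))
ys=[]
for c in cs:
    P=onz(d,c[:,0],45);print('blue',cv2.boundingRect(c),'ey range',np.percentile(P@ey,[2,10,50,90,98]).round(1),'ex',np.percentile(P@ex,[2,98]).round(1))
W=np.array([515.1,0,0])@ex
print('wall front ex',W)
# tin from scene view: lid ellipse
hsv=cv2.cvtColor(np.ascontiguousarray(b['pixels']),cv2.COLOR_RGB2HSV)
t=cv2.inRange(hsv,(0,0,0),(180,70,255));t[:245]=0;t[272:]=0;t[:,:285]=0;t[:,330:]=0
q=onz(b,[[307,262]],58)[0];print('scene tin lid guess',q, 'rail',q@ex-W,q@ey)
q=np.array([463.5,65.1,58]);print('top tin',q@ex-W,q@ey,'scene px',proj(b,q),'rim top/bot',proj(b,q+37.7*ex),proj(b,q-37.7*ex),proj(b,q+37.7*ey),proj(b,q-37.7*ey))
```

```text
blue (197, 226, 9, 44) ey range [210.3 210.7 214.9 221.7 222.1] ex [419.6 511.7]
blue (464, 199, 10, 43) ey range [-378.4 -377.9 -371.5 -367.3 -366.9] ex [420.2 511.8]
wall front ex 513.021850826251
scene tin lid guess [460.95481901  68.52346056  58.        ] rail -47.77767934778137 26.882535573628672
top tin -45.54997613355596 23.244491203234485 scene px [[307.48306209 260.60190869]] rim top/bot [[296.18744034 251.87465342]] [[319.11907737 269.58797468]] [[295.30338751 269.75921867]] [[319.33561887 251.68968403]]
```

Emit:
step_arm --targets '[[[0.28, 0.77, -0.14, 0, 0, -0.7, 0], [0.28, 0.77, -0.14, 0, 0, -0.7, 0], [0.28, 0.77, -0.14, 0, 0, -0.7, 0], [0.28, 0.77, -0.14, 0, 0, -0.7, 0], [0.28, 0.77, -0.14, 0, 0, -0.7, 0]]]'

```text
t: 0.72
ee_pos: [294.3, -389.5, 369.3]
orientation: [-3.135, -0.189, 0.0]
ft_force: [2.1, -0.4, -0.1]
width: 41.4
grasp_force: 0.0
```

Emit:
step_arm --targets '[[[0.28, 0.77, -0.14, 0, 0, -0.7, 0], [0.28, 0.77, -0.14, 0, 0, -0.7, 0], [0.28, 0.77, -0.14, 0, 0, -0.7, 0], [0.28, 0.77, -0.14, 0, 0, -0.7, 0], [0.28, 0.77, -0.14, 0, 0, -0.7, 0]]]'

```text
t: 1.35
ee_pos: [364.4, -197.2, 334.4]
orientation: [-3.136, 0.194, 0.0]
ft_force: [0.9, -0.4, -0.4]
width: 0.6
grasp_force: 0.0
```

Emit:
step_arm --targets '[[[0.28, 0.77, -0.14, 0, 0, -0.7, 0], [0.28, 0.77, -0.14, 0, 0, -0.7, 0], [0.28, 0.77, -0.14, 0, 0, -0.7, 0], [0.28, 0.77, -0.14, 0, 0, -0.7, 0], [0.28, 0.77, -0.14, 0, 0, -0.7, 0]]]'

```text
t: 1.98
ee_pos: [434.4, -4.6, 299.4]
orientation: [3.089, -0.574, -0.0]
ft_force: [0.3, 0.2, -0.8]
width: 0.7
grasp_force: 0.0
```

Run:
```python
from h import *
from scipy.spatial.transform import Rotation as R
d=snap('wrist','w1.png');o=readout.get_obs()
M=R.from_rotvec(o['orientation']).as_matrix();print(o['ee_pos'],M.round(3).tolist(),o['qpos'],o['width'],o['ft_force'],o['t'])
th=np.arctan(.0901);ex=np.array([np.cos(th),np.sin(th),0]);ey=np.array([-np.sin(th),np.cos(th),0])
for s in((-46,23,58),(0,211.6,45),(0,0,45)):print(s,proj(d,ex*(513+s[0])+ey*s[1]+[0,0,s[2]]))
```

```text
[435.63231779  -1.93023479 298.93369238] [[0.933, -0.361, 0.001], [-0.361, -0.933, 0.001], [0.0, -0.001, -1.0]] [-3.20555317e-02  3.25287277e-01  2.11077580e+00  1.60561685e-03
  7.04860597e-01  1.90656623e+00] 0.23367715119002033 [0.74171937 1.87782767 0.35502707] 2.025
(-46, 23, 58) [[193.57716927 255.54248643]]
(0, 211.6, 45) [[-61.96366722 306.85081566]]
(0, 0, 45) [[193.88042338 162.75986653]]
```

View pics/w1.png

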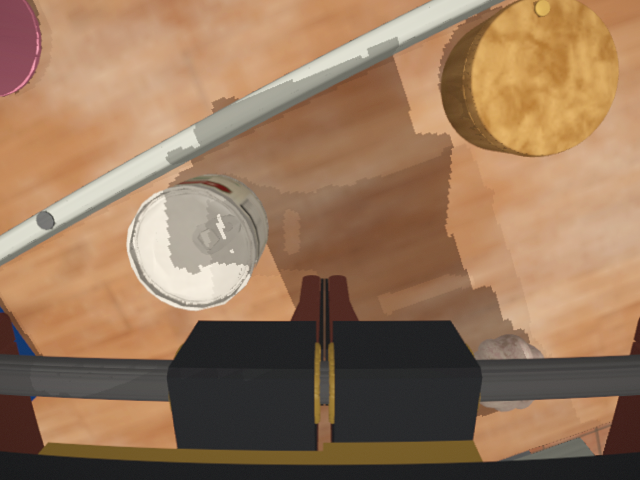

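Wrist view: the fruit tin's lid is centred near (192,246), with the wall behind it. The salt cellar is at (545,80), and the space beside the tin for the fingers is free, apart from a small object at (510,375) off the path.

Run:
```python
from h import *
d=load('w1.png')
th=np.arctan(.0901);ex=np.array([np.cos(th),np.sin(th),0]);ey=np.array([-np.sin(th),np.cos(th),0])
rim=[[128,246],[195,309],[255,262],[140,205],[160,299],[175,187]]
for n,p,z in(('rim',rim,58),('wallfront top edge',[[20,262],[110,211],[300,106],[400,52]],45)):
    P=onz(d,p,z);print(n,np.c_[P@ex-513,P@ey].round(1).tolist())
    if n=='rim':
        A=np.c_[2*P[:,:2],np.ones(len(P))];s=np.linalg.lstsq(A,(P[:,:2]**2).sum(1),rcond=None)[0];c=np.r_[s[:2],0];print('c',c,'r',np.sqrt(s[2]+s[:2]@s[:2]),c@ex-513,c@ey)
```

```text
rim [[-24.1, 54.6], [-75.0, 39.7], [-65.0, -6.9], [-7.1, 35.1], [-60.3, 55.4], [-7.5, 12.0]]
c [466.56684222  64.8477928    0.        ] r 37.006274420771796 -42.4962883220432 22.718093849678468
wallfront top edge [[-1.8, 133.1], [-1.4, 60.2], [0.5, -68.4], [2.1, -129.5]]
```

Emit:
step_arm --targets '[[[0, 0, -0.5, 0, 0, 0, 0], [0, 0, -0.5, 0, 0, 0, 0], [0, 0, -0.5, 0, 0, 0, 0], [0, 0, -0.5, 0, 0, 0, 0], [0, 0, 0, 0, 0, 0, 0]]]'

```text
t: 2.65
ee_pos: [433.4, -5.9, 198.4]
orientation: [3.089, -0.572, -0.006]
ft_force: [-0.7, -0.3, 0.7]
width: 0.4
grasp_force: 0.0
```

Emit:
step_arm --targets '[[[0.06, 0.15, 0, 0, 0, 0, 0], [0.06, 0.15, 0, 0, 0, 0, 0], [0.06, 0.15, 0, 0, 0, 0, 0], [0.06, 0.15, 0, 0, 0, 0, 0], [0.06, 0.15, 0, 0, 0, 0, 0]]]'

```text
t: 3.28
ee_pos: [449.2, 31.9, 200.1]
orientation: [3.089, -0.571, -0.0]
ft_force: [-2.9, -6.6, 6.9]
width: 0.4
grasp_force: 4.0
```

Run:
```python
from h import *
d=snap('scene','s2.png');o=readout.get_obs();print(o['ee_pos'],o['ft_force'],o['t'])
cv2.imwrite('pics/s2c.png',cv2.resize(d['pixels'][180:350,200:420,::-1],None,fx=3,fy=3,interpolation=2))
```

```text
[449.54479546  32.48220869 200.04245446] [-1.32917961 -2.05286431  1.81860762] 3.325
```

View pics/s2c.png

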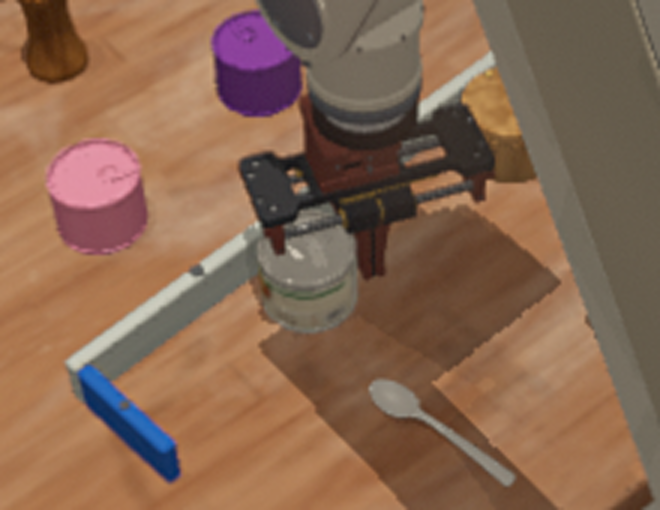

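The fingers touch the tin's right side low down, and it stands upright close to the wall. I'll push on along the wall.

Emit:
step_arm --targets '[[[0.04, 0.1, 0, 0, 0, 0, 0], [0.02, 0.1, 0, 0, 0, 0, 0], [-0.014, 0.15, 0, 0, 0, 0, 0], [-0.014, 0.15, 0, 0, 0, 0, 0], [-0.014, 0.15, 0, 0, 0, 0, 0]]]'

```text
t: 3.95
ee_pos: [446.4, 62.5, 199.8]
orientation: [3.084, -0.57, -0.016]
ft_force: [-19.4, -32.5, 32.6]
width: 0.4
grasp_force: 20.7
```

Emit:
step_arm --targets '[[[-0.014, 0.16, 0, 0, 0, 0, 0], [-0.014, 0.16, 0, 0, 0, 0, 0], [-0.014, 0.16, 0, 0, 0, 0, 0], [-0.014, 0.16, 0, 0, 0, 0, 0], [-0.014, 0.16, 0, 0, 0, 0, 0]]]'

```text
t: 4.58
ee_pos: [433.5, 99.0, 198.7]
orientation: [3.071, -0.568, -0.054]
ft_force: [-47.3, -46.6, 61.2]
width: 0.5
grasp_force: 37.0
```

Run:
```python
from h import *
d=snap('scene','s3.png');o=readout.get_obs();print(o['ee_pos'],o['ft_force'],o['t'])
w=snap('wrist','w3.png')
x=cv2.resize(d['pixels'][200:350,200:350,::-1],(480,480),interpolation=2);cv2.imwrite('pics/s3c.png',np.hstack([x,cv2.resize(w['pixels'][:,:,::-1],(320,240)).repeat(1,0) if 0 else cv2.copyMakeBorder(cv2.resize(w['pixels'][:,:,::-1],(320,240)),0,240,0,0,0)]))
```

```text
[433.29819819  99.64696086 198.62008103] [-46.34072738 -43.13846836  57.26673318] 4.625
```

View pics/s3c.png

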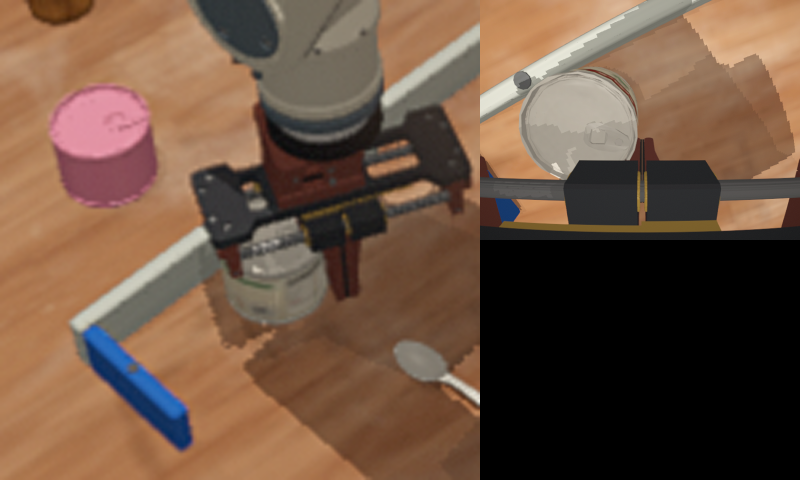

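The wrist view shows the tin upright against the wall. The 60 N upward force means the flared finger backs ride on the rim and press the tin down. I'll back off and turn the tool 90° so the flat finger sides do the pushing.

Emit:
step_arm --targets '[[[-0.06, -0.15, 0, 0, 0, 0, 0], [-0.06, -0.17, 0, 0, 0, 0, 0], [-0.06, -0.2, 0, 0, 0, 0.5, 0], [-0.06, -0.2, 0, 0, 0, 1, 0], [-0.06, -0.2, 0, 0, 0, 1, 0]]]'

```text
t: 5.3
ee_pos: [431.6, 58.1, 199.7]
orientation: [-3.127, 0.297, -0.0]
ft_force: [-0.1, -0.1, -0.3]
width: 0.1
grasp_force: 0.0
```

Emit:
step_arm --targets '[[[0, 0, 0, 0, 0, 1, 0], [0, 0, 0, 0, 0, 1, 0], [0, 0, 0, 0, 0, 1, 0], [0, 0, 0, 0, 0, 1, 0], [0, 0, 0, 0, 0, 1, 0]]]'

```text
t: 5.92
ee_pos: [431.7, 58.4, 199.7]
orientation: [-3.131, -0.251, -0.0]
ft_force: [0.0, 0.2, 0.6]
width: 0.3
grasp_force: 0.0
```

Emit:
step_arm --targets '[[[0, 0, 0, 0, 0, 1, 0], [0, 0, 0, 0, 0, 1, 0], [0, 0, 0, 0, 0, 1, 0], [0, 0, 0, 0, 0, 1, 0], [0, 0, 0, 0, 0, 1, 0]]]'

```text
t: 6.55
ee_pos: [431.7, 58.4, 199.7]
orientation: [-3.04, -0.791, -0.001]
ft_force: [0.3, -0.1, 0.1]
width: 0.6
grasp_force: 0.0
```

Emit:
step_arm --targets '[[[0, 0, 0, 0, 0, 1, 0], [0, 0, 0, 0, 0, 1, 0], [0, 0, 0, 0, 0, 1, 0], [0, 0, 0, 0, 0, 1, 0], [0, 0, 0, 0, 0, 1, 0]]]'

```text
t: 7.18
ee_pos: [431.7, 58.4, 199.7]
orientation: [-2.857, -1.307, -0.0]
ft_force: [-0.6, 0.7, -0.0]
width: 0.3
grasp_force: 0.0
```

Emit:
step_arm --targets '[[[0, 0, 0, 0, 0, 1, 0], [0, 0, 0, 0, 0, 1, 0], [0, 0, 0, 0, 0, 1, 0], [0, 0, 0, 0, 0, 1, 0], [0, 0, 0, 0, 0, 1, 0]]]'

```text
t: 7.8
ee_pos: [431.7, 58.4, 199.7]
orientation: [-2.587, -1.783, -0.0]
ft_force: [0.3, -0.1, 0.1]
width: 0.4
grasp_force: 0.0
```

Run:
```python
from h import *
from scipy.spatial.transform import Rotation as R
d=snap('scene','s4.png');w=snap('wrist','w4.png');t=snap('top','t4.png');o=readout.get_obs();print(o['ee_pos'],o['ft_force'],o['t'],R.from_rotvec(o['orientation']).as_matrix().round(3).tolist())
a=cv2.resize(d['pixels'][180:330,200:350,::-1],(400,400),interpolation=2);b=cv2.copyMakeBorder(cv2.resize(w['pixels'][:,:,::-1],(400,300)),0,100,0,0,0)
cv2.imwrite('pics/c4.png',np.hstack([a,b]))
```

```text
[431.65906958  58.34269449 199.68006732] [-0.68975201 -0.23717788  0.01157004] 7.95 [[0.359, 0.933, 0.0], [0.933, -0.359, 0.0], [0.0, 0.0, -1.0]]
```

View pics/c4.png

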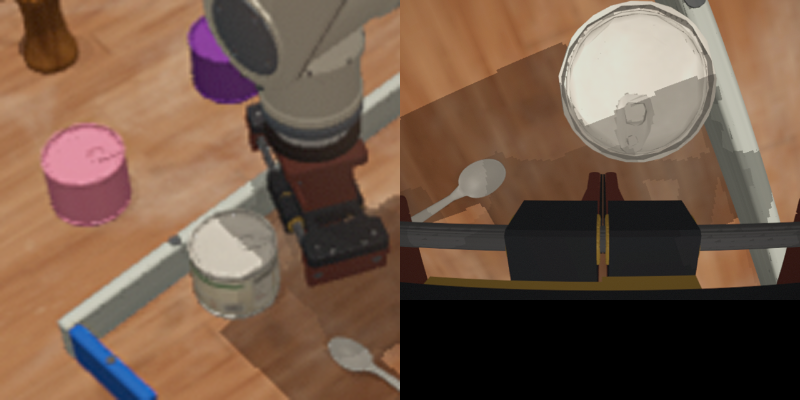

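The tin stands upright, by the wall. In full wrist pixels its lid centre is about (379,131). I'll measure it once more to aim the push.

Run:
```python
from h import *
d=load('w4.png')
th=np.arctan(.0901);ex=np.array([np.cos(th),np.sin(th),0]);ey=np.array([-np.sin(th),np.cos(th),0])
rim=np.array([[161,75],[310,85],[237,160],[185,135],[290,135],[237,4]])*1.6
P=onz(d,rim,58);A=np.c_[2*P[:,:2],np.ones(len(P))];s=np.linalg.lstsq(A,(P[:,:2]**2).sum(1),rcond=None)[0];c=np.r_[s[:2],0]
print(c,np.sqrt(s[2]+s[:2]@s[:2]),'rail',c@ex-513,c@ey)
W=onz(d,np.array([[313,75],[350,190],[372,265]])*1.6,45);print('wall edge',(W@ex-513).round(1),(W@ey).round(1))
t=load('t4.png');im=t['pixels'];cv2.imwrite('pics/t4c.png',im[180:280,180:340,::-1])
f=np.array([431.7,58.3,0]);print('finger',f@ex-513,f@ey)
```

```text
[472.00212637 117.35972641   0.        ] 35.10111656897873 rail -32.3706957109128 74.53042693744061
wall edge [6.9 5.7 5.1] [ 61.8  -9.4 -70.4]
finger -77.8100377201161 19.325546068176926
```

Emit:
step_arm --targets '[[[0.1, 0, 0, 0, 0, 1, 0], [0.1, 0, 0, 0, 0, 1, 0], [0.1, 0, 0, 0, 0, 0, 0], [0.1, 0, 0, 0, 0, 0, 0], [0.08, 0, 0, 0, 0, 0, 0]]]'

```text
t: 8.57
ee_pos: [455.9, 58.1, 199.7]
orientation: [2.459, 1.955, 0.0]
ft_force: [0.3, 0.4, 0.0]
width: 0.1
grasp_force: 0.0
```

Emit:
step_arm --targets '[[[-0.012, 0.14, 0, 0, 0, 0, 0], [-0.012, 0.14, 0, 0, 0, 0, 0], [-0.012, 0.14, 0, 0, 0, 0, 0], [-0.012, 0.14, 0, 0, 0, 0, 0], [-0.012, 0.14, 0, 0, 0, 0, 0]]]'

```text
t: 9.2
ee_pos: [448.4, 91.4, 199.5]
orientation: [-2.454, -1.955, 0.019]
ft_force: [-16.3, -29.9, 25.0]
width: 0.4
grasp_force: 16.4
```

Run:
```python
from h import *
d=snap('scene','s5.png');w=snap('wrist','w5.png');t=snap('top','t5.png');o=readout.get_obs();print(o['ee_pos'],o['ft_force'],o['moment'],o['t'])
a=cv2.resize(d['pixels'][200:320,210:330,::-1],(500,500),interpolation=2);b=cv2.copyMakeBorder(cv2.resize(w['pixels'][:,:,::-1],(300,225)),0,275,0,0,0)
b[250:450]=cv2.resize(t['pixels'][180:280,190:340,::-1],(300,200))
cv2.imwrite('pics/c5.png',np.hstack([a,b]))
```

```text
[448.232013    91.75148466 199.2544038 ] [-13.43546486 -17.77007262  15.82636134] [-2.4589762   1.79784732 -0.07140585] 9.35
```

View pics/c5.png

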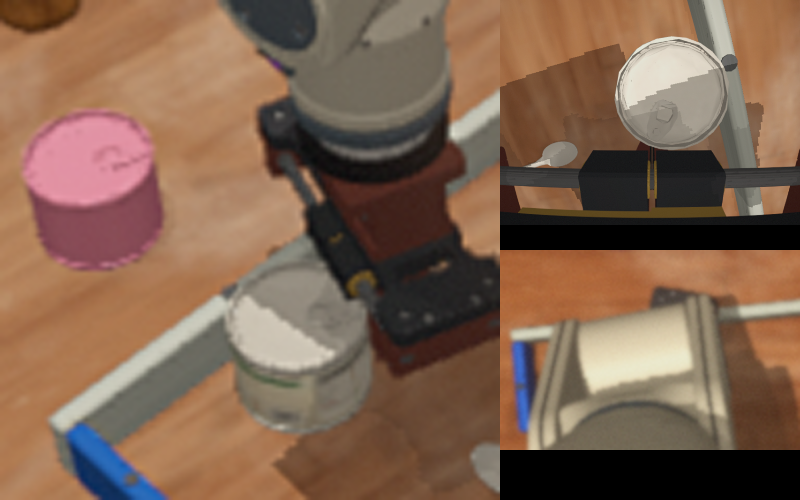

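The tin is upright at the wall and moving, but the rim still meets the flared upper part of the fingers (vertical force). I'll back off a little, raise 15 mm so the straight pad section meets the rim, and continue.

Emit:
step_arm --targets '[[[-0.03, -0.16, 0, 0, 0, 0, 0], [0, -0.05, 0.1, 0, 0, 0, 0], [0, 0, 0.15, 0, 0, 0, 0], [0, 0, 0.05, 0, 0, 0, 0], [0, 0, 0, 0, 0, 0, 0]]]'

```text
t: 9.98
ee_pos: [451.3, 82.8, 215.1]
orientation: [2.458, 1.956, 0.001]
ft_force: [-0.3, -0.2, 0.0]
width: 0.6
grasp_force: 0.0
```

Emit:
step_arm --targets '[[[0.04, 0.1, 0, 0, 0, 0, 0], [0.04, 0.1, 0, 0, 0, 0, 0], [0, 0.12, 0, 0, 0, 0, 0], [-0.01, 0.1, 0, 0, 0, 0, 0], [-0.01, 0.1, 0, 0, 0, 0, 0]]]'

```text
t: 10.6
ee_pos: [450.1, 106.1, 214.4]
orientation: [-2.454, -1.956, 0.022]
ft_force: [-15.8, -32.0, 29.8]
width: 0.6
grasp_force: 17.6
```

The Fz/F ratio matches the tin tending to tip because the push acts at rim height. I'll tilt the tool 16° so the fingertips lead and push low.

Emit:
step_arm --targets '[[[-0.06, -0.2, 0, 0, 0, 0, 0], [-0.06, -0.2, 0, 0, 0, 0, 0], [-0.057, -0.244, 0, 0.974, -0.228, 0, 0], [-0.057, -0.244, 0, 0.974, -0.228, 0, 0], [-0.057, -0.244, 0, 0.974, -0.228, 0, 0]]]'

```text
t: 11.22
ee_pos: [439.7, 51.6, 214.6]
orientation: [-2.348, -1.868, -0.251]
ft_force: [-0.8, 0.1, -0.5]
width: 0.6
grasp_force: 0.0
```

Emit:
step_arm --targets '[[[-0.057, -0.244, 0, 0.974, -0.228, 0, 0], [0, 0, -0.26, 0, 0, 0, 0], [0, 0, -0.24, 0, 0, 0, 0], [0, 0, 0, 0, 0, 0, 0], [0, 0, 0, 0, 0, 0, 0]]]'

```text
t: 11.85
ee_pos: [436.9, 39.8, 189.8]
orientation: [-2.309, -1.837, -0.326]
ft_force: [0.8, 0.9, 0.3]
width: 0.5
grasp_force: 0.0
```

Run:
```python
from h import *
from scipy.spatial.transform import Rotation as R
d=snap('scene','s6.png');w=snap('wrist','w6.png');o=readout.get_obs()
M=R.from_rotvec(o['orientation']).as_matrix();print(o['ee_pos'],M.round(3).tolist(),'tip',o['ee_pos']+182*M[:,2],o['ft_force'],o['t'])
a=cv2.resize(d['pixels'][200:320,210:330,::-1],(500,500),interpolation=2);b=cv2.copyMakeBorder(cv2.resize(w['pixels'][:,:,::-1],(300,225)),0,275,0,0,0)
cv2.imwrite('pics/c6.png',np.hstack([a,b]))
```

```text
[436.91191307  39.82228256 190.02583249] [[0.216, 0.974, 0.064], [0.937, -0.225, 0.268], [0.276, 0.002, -0.961]] tip [448.47753046  88.68212566  15.08883747] [-0.01001321  0.40978817  0.14902396] 11.95
```

View pics/c6.png

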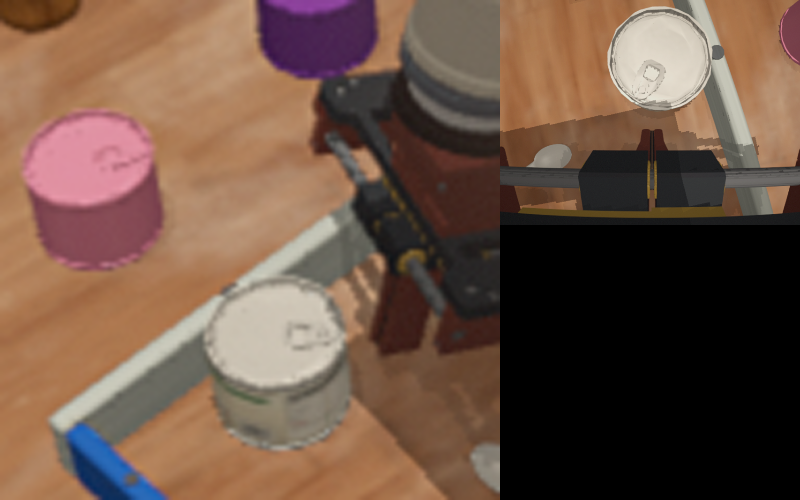

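The tin is upright at the wall and the leaning fingers are behind it. I'll push low now.

Emit:
step_arm --targets '[[[0.05, 0.1, 0, 0, 0, 0, 0], [0.02, 0.12, 0, 0, 0, 0, 0], [-0.012, 0.12, 0, 0, 0, 0, 0], [-0.012, 0.12, 0, 0, 0, 0, 0], [-0.012, 0.12, 0, 0, 0, 0, 0]]]'

```text
t: 12.58
ee_pos: [436.5, 68.2, 189.6]
orientation: [-2.309, -1.839, -0.322]
ft_force: [-11.6, -25.3, 18.2]
width: 0.6
grasp_force: 13.9
```

Emit:
step_arm --targets '[[[-0.012, 0.12, 0, 0, 0, 0, 0], [-0.012, 0.12, 0, 0, 0, 0, 0], [-0.012, 0.12, 0, 0, 0, 0, 0], [-0.01, 0.1, 0, 0, 0, 0, 0], [-0.01, 0.1, 0, 0, 0, 0, 0]]]'

```text
t: 13.2
ee_pos: [426.5, 92.6, 189.4]
orientation: [-2.305, -1.838, -0.305]
ft_force: [-41.3, -72.1, 66.9]
width: 0.5
grasp_force: 41.2
```

Emit:
step_arm --targets '[[[0, 0, 0.01, 0, 0, 0, 0], [0, 0, 0.02, 0, 0, 0, 0], [0, 0, 0.02, 0, 0, 0, 0], [0, 0, 0.02, 0, 0, 0, 0], [0, 0, 0, 0, 0, 0, 0]]]'

```text
t: 13.82
ee_pos: [425.6, 95.6, 190.5]
orientation: [-2.297, -1.834, -0.297]
ft_force: [-28.1, -21.2, 9.0]
width: 0.6
grasp_force: 17.5
```

```bash
cat >> h.py <<'E'
th=np.arctan(.0901);ex=np.array([np.cos(th),np.sin(th),0]);ey=np.array([-np.sin(th),np.cos(th),0])
def tin(f):
    d=load(f);g=cv2.cvtColor(np.ascontiguousarray(d['pixels']),cv2.COLOR_RGB2HSV)
    m=cv2.inRange(g,(0,0,110),(180,60,255));m=cv2.morphologyEx(m,cv2.MORPH_OPEN,np.ones((7,7)))
    for c in sorted(cv2.findContours(m,0,1)[0],key=cv2.contourArea)[-5:]:
        P=onz(d,c[:,0],58)[:,:2].astype(np.float32);(x,y),r=cv2.minEnclosingCircle(P);q=np.array([x,y,0])
        print(f,cv2.boundingRect(c),'r',round(r,1),'fill',round(cv2.contourArea(P)/(np.pi*r*r),2),'rail',round(q@ex-513,1),round(q@ey,1))
E
python3 - <<'E'
from h import *
from scipy.spatial.transform import Rotation as R
w=snap('wrist','w7.png');snap('scene','s7.png');snap('top','t7.png')
for f in('w6.png','w7.png'):tin(f)
o=readout.get_obs();M=R.from_rotvec(o['orientation']).as_matrix();t=o['ee_pos']+182*M[:,2];print(o['ee_pos'],'tip',t@ex-513,t@ey,t[2],o['ft_force'],o['moment'],o['t'])
E
```

```text
w6.png (320, 14, 36, 8) r 6.0 fill 0.23 rail -22.4 141.4
w6.png (482, 382, 51, 10) r 8.7 fill 0.16 rail -7.1 7.5
w6.png (539, 399, 43, 58) r 12.8 fill 0.4 rail 6.4 -13.0
w6.png (64, 307, 89, 51) r 16.4 fill 0.45 rail -128.5 63.7
w6.png (229, 0, 325, 358) r 70.0 fill 0.34 rail -17.3 75.8
w7.png (436, 87, 21, 15) r 4.0 fill 0.35 rail -6.8 162.5
w7.png (136, 418, 39, 30) r 8.2 fill 0.49 rail -133.9 84.7
w7.png (566, 398, 39, 58) r 12.0 fill 0.43 rail 4.5 42.6
w7.png (519, 260, 63, 97) r 19.2 fill 0.27 rail 4.6 85.1
w7.png (283, 0, 263, 297) r 52.7 fill 0.55 rail -22.4 150.0
[425.57814766  95.61716963 190.42441075] tip -69.07720314730653 105.03274624382415 15.241586284385136 [-28.41225807 -22.11671335   7.787827  ] [-3.29611901  4.70995896  1.275934  ] 13.975
```

Raising slightly removed the vertical load and the tin slid on, so the cause is the arm sagging and dragging the tin down through friction. I'll back off, re-aim more squarely behind the tin and push with a slight rise.

Emit:
step_arm --targets '[[[0, -0.2, 0, 0, 0, 0, 0], [0, -0.2, 0, 0, 0, 0, 0], [0.14, -0.1, 0, 0, 0, 1, 0], [0.14, 0, -0.03, 0, 0, 1, 0], [0.146, 0, 0, 0, 0, 0.5, 0]]]'

```text
t: 14.6
ee_pos: [457.4, 72.0, 191.7]
orientation: [-2.127, -2.022, -0.301]
ft_force: [0.3, -1.2, 0.0]
width: 0.6
grasp_force: 0.0
```

Run:
```python
from h import *
from scipy.spatial.transform import Rotation as R
w=snap('wrist','w8.png');s=snap('scene','s8.png');t=snap('top','t8.png')
tin('w8.png')
o=readout.get_obs();M=R.from_rotvec(o['orientation']).as_matrix();t=o['ee_pos']+182*M[:,2];print(o['ee_pos'],'tip',t@ex-513,t@ey,t[2],o['ft_force'],o['t'])
# lid in wrist: Hough
g=cv2.medianBlur(cv2.cvtColor(w['pixels'],cv2.COLOR_RGB2GRAY),5)
h=cv2.HoughCircles(g,cv2.HOUGH_GRADIENT,1.5,80,param1=120,param2=40,minRadius=85,maxRadius=130)
if h is not None:
    for c in h[0][:4]:
        q=onz(w,[c[:2]],58)[0];print('w',c,q@ex-513,q@ey)
# wall-front reference in this wrist view
g=cv2.cvtColor(w['pixels'],cv2.COLOR_RGB2HSV)
for s_ in(60,90):
    for x in range(-30,25,3):
        u,v=proj(w,ex*(513+x)+ey*s_+[0,0,45])[0]
        if 0<u<639 and 0<v<479:print(s_,x,g[int(v),int(u)].tolist(),end=' ')
    print()
```

```text
w8.png (224, 157, 7, 8) r 1.6 fill 0.62 rail -67.5 136.0
w8.png (67, 344, 56, 14) r 9.9 fill 0.24 rail -121.6 78.4
w8.png (480, 402, 27, 59) r 11.2 fill 0.38 rail 8.1 33.8
w8.png (447, 239, 50, 120) r 21.4 fill 0.28 rail 6.1 79.3
w8.png (232, 0, 247, 280) r 52.8 fill 0.53 rail -22.4 141.3
[457.27464404  71.99404043 191.77292965] tip -43.69895608262317 80.32321986927084 16.834155334657652 [ 0.19098163 -1.18383957  0.46553481] 14.75
w [335.25 168.75 110.65] -32.42355362535767 128.20834896717744
60 -30 [120, 23, 34] 60 -27 [0, 0, 29] 60 -24 [60, 8, 33] 60 -21 [0, 0, 31] 60 -18 [135, 17, 30] 60 -15 [75, 18, 29] 60 -12 [60, 18, 29] 60 -9 [40, 25, 31] 60 -6 [60, 9, 30] 60 -3 [75, 17, 30] 60 0 [0, 0, 31] 60 3 [30, 8, 31] 60 6 [90, 16, 31] 60 9 [27, 24, 116] 60 12 [30, 24, 118] 60 15 [30, 20, 180] 60 18 [16, 56, 122] 60 21 [12, 125, 116] 60 24 [12, 126, 117] 
90 -30 [13, 141, 166] 90 -27 [13, 139, 165] 90 -24 [12, 134, 165] 90 -21 [13, 122, 171] 90 -18 [13, 116, 176] 90 -15 [13, 118, 175] 90 -12 [13, 119, 171] 90 -9 [13, 112, 177] 90 -6 [13, 120, 168] 90 -3 [30, 24, 95] 90 0 [33, 24, 95] 90 3 [30, 24, 97] 90 6 [28, 21, 155] 90 9 [30, 18, 188] 90 12 [30, 19, 192] 90 15 [28, 18, 193] 90 18 [15, 56, 150] 90 21 [13, 150, 158] 90 24 [12, 150, 160]
```

Emit:
step_arm --targets '[[[-0.009, 0.1, 0.005, 0, 0, 0, 0], [-0.009, 0.1, 0.01, 0, 0, 0, 0], [-0.009, 0.1, 0.01, 0, 0, 0, 0], [-0.009, 0.1, 0.01, 0, 0, 0, 0], [-0.009, 0.1, 0.01, 0, 0, 0, 0]]]'

```text
t: 15.38
ee_pos: [454.4, 97.2, 193.9]
orientation: [-2.128, -2.021, -0.3]
ft_force: [-0.8, -2.1, -0.4]
width: 0.5
grasp_force: 1.1
```

Now it moves easily, with only 2 N. I'll continue.

Emit:
step_arm --targets '[[[-0.009, 0.08, 0.002, 0, 0, 0, 0], [-0.009, 0.08, 0.002, 0, 0, 0, 0], [-0.006, 0.06, 0.002, 0, 0, 0, 0], [-0.005, 0.05, 0.002, 0, 0, 0, 0], [-0.004, 0.04, 0, 0, 0, 0, 0]]]'

```text
t: 16.0
ee_pos: [453.0, 112.4, 194.3]
orientation: [-2.129, -2.021, -0.3]
ft_force: [-0.1, -1.6, -1.4]
width: 0.4
grasp_force: 0.9
```

Run:
```python
from h import *
from scipy.spatial.transform import Rotation as R
w=snap('wrist','w9.png')
o=readout.get_obs();M=R.from_rotvec(o['orientation']).as_matrix();t=o['ee_pos']+182*M[:,2];print('tip',t@ex-513,t@ey,t[2],o['ft_force'],o['t'])
g=cv2.medianBlur(cv2.cvtColor(w['pixels'],cv2.COLOR_RGB2GRAY),5)
h=cv2.HoughCircles(g,cv2.HOUGH_GRADIENT,1.5,80,param1=120,param2=40,minRadius=85,maxRadius=130)
if h is not None:
    for c in h[0][:4]:
        q=onz(w,[c[:2]],58)[0];print('w',c,q@ex-513,q@ey)
```

```text
tip -44.407076660835514 121.12262418036637 19.420422960970313 [ 0.30646927 -1.85165064 -0.64751688] 16.05
w [335.25 168.75 104.35] -32.897248707135645 169.3200826239915
w [237.75 360.75  96.1 ] -74.50036567589729 110.0560016388977
```

Emit:
step_arm --targets '[[[-0.003, 0.03, 0.001, 0, 0, 0, 0], [-0.003, 0.03, 0.001, 0, 0, 0, 0], [-0.002, 0.02, 0, 0, 0, 0, 0], [-0.002, 0.02, 0, 0, 0, 0, 0], [0, 0, 0, 0, 0, 0, 0]]]'

```text
t: 16.68
ee_pos: [452.4, 117.4, 194.4]
orientation: [-2.129, -2.021, -0.3]
ft_force: [-0.1, -3.2, -0.4]
width: 0.3
grasp_force: 1.0
```

Emit:
step_arm --targets '[[[0, 0.02, 0.001, 0, 0, 0, 0], [0, 0.02, 0.001, 0, 0, 0, 0], [0, 0.02, 0, 0, 0, 0, 0], [0, 0.02, 0, 0, 0, 0, 0], [0, 0, 0, 0, 0, 0, 0]]]'

```text
t: 17.3
ee_pos: [452.1, 119.7, 194.5]
orientation: [-2.131, -2.023, -0.299]
ft_force: [-2.1, -23.0, 6.4]
width: 0.3
grasp_force: 11.1
```

Firm stop contact at 23 N. I'll back off and check.

Emit:
step_arm --targets '[[[0, -0.05, 0, 0, 0, 0, 0], [-0.02, -0.2, 0, 0, 0, 0, 0], [-0.1, -0.4, 0.1, 0, 0, 0, 0], [-0.2, -0.6, 0.4, 0, 0, 0, 0], [-0.2, -0.6, 0.6, 0, 0, 0, 0]]]'

```text
t: 17.92
ee_pos: [426.0, 28.0, 249.6]
orientation: [-2.128, -2.02, -0.299]
ft_force: [1.1, -0.1, 0.7]
width: 0.2
grasp_force: 0.0
```

Emit:
step_arm --targets '[[[-0.2, -0.8, 0.5, 0, 0, 0, 0], [-0.2, -0.8, 0.5, 0, 0, 0, 0], [-0.2, -0.8, 0.5, 0, 0, 0, 0], [-0.2, -0.8, 0.2, 0, 0, 0, 0], [0, 0, 0, 0, 0, 0, 0]]]'

```text
t: 18.55
ee_pos: [386.4, -133.3, 335.5]
orientation: [-2.134, -2.019, -0.303]
ft_force: [0.3, 0.5, 0.4]
width: 0.4
grasp_force: 0.0
```

Run:
```python
from h import *
s=snap('scene','s10.png');t=snap('top','t10.png');print(readout.get_obs()['ee_pos'],readout.get_obs()['t'])
a=cv2.resize(t['pixels'][190:290,185:285,::-1],(400,400),interpolation=2);b=cv2.resize(s['pixels'][220:350,210:340,::-1],(400,400),interpolation=2)
c=cv2.resize(t['pixels'][:,:,::-1],(266,200));e=cv2.resize(s['pixels'][:,:,::-1],(266,200))
o=np.zeros((600,800,3),np.uint8);o[:400]=np.hstack([a,b]);o[400:,:266]=c;o[400:,266:532]=e;cv2.imwrite('pics/c10.png',o)
g=cv2.cvtColor(t['pixels'],cv2.COLOR_RGB2HSV);m=cv2.inRange(g,(0,0,140),(180,75,255));m[:200]=0;m[275:]=0;m[:,:204]=0;m[:,290:]=0
for x in (m,):
    h=cv2.HoughCircles(cv2.medianBlur(cv2.cvtColor(t['pixels'],cv2.COLOR_RGB2GRAY),3)[190:290,185:300],cv2.HOUGH_GRADIENT,1,40,param1=100,param2=12,minRadius=14,maxRadius=21)
    if h is not None:
        for c in h[0][:3]:
            q=onz(t,[c[:2]+[185,190]],58)[0];print(c,q@ex-513,q@ey)
```

```text
[ 386.27662569 -131.26601094  334.50774686] 18.65
[33.5 50.5 18. ] -36.47355529495405 173.85426400798752
```

View pics/c10.png

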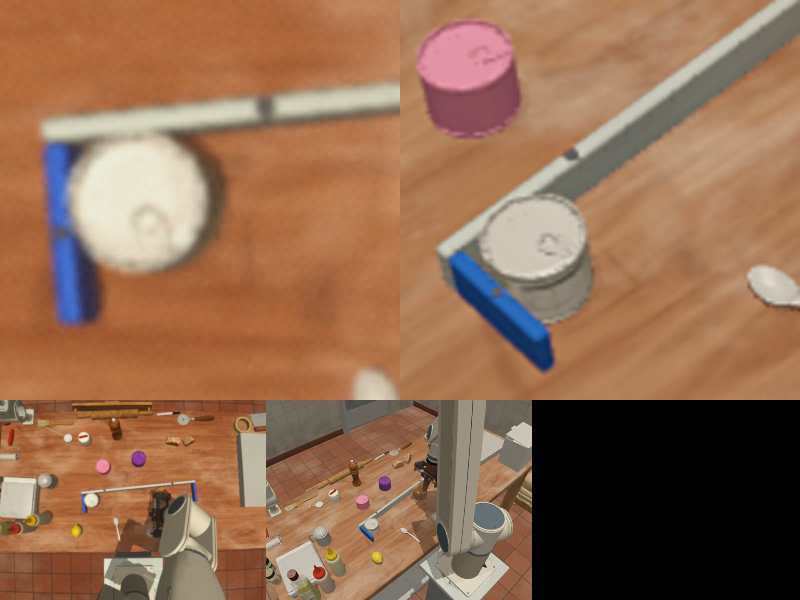

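The tin stands upright in the corner, with its lid at top-view pixel (218,240). It measures rail x -36.5 mm, which matches snug within measuring error, and touches both the wall and the blue stop. The robot is clear, so I'll hand in.

```bash
python3 -c "
from workcell import ctrl;print(ctrl.close_job())"
```

```text
the job is handed in; nothing more can be done
None
```

The short fruit tin stands upright and snug in the left corner, against the wall and the blue end stop; the arm never touched the salt cellar or the tomato tin, and I handed the job in after about 19 s of robot time.

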